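# Lay out washed test plates and electrode rods to dry

### The arm

A 6-joint arm with a two-finger parallel gripper is mounted at the origin on a cart in front of the work surface, level with it; the furniture and walls round the work are solid. World frame = base frame: x ahead of the robot, y to its left, z up, the work surface at z = 0. Lengths are in m, angles in rad, forces in N, time in s.
With the tool pointing down it reaches from about 0.325 to 0.85 m from the base axis. Payload 15.5 kg.
Tool frame: the origin (TCP) lies at the very end of the fingers, on their centre line; the grasp point (between the pads) lies 19 mm behind it; z points along the fingers, y is the line along which they close (so a half turn about z gives the same grasp; the last joint's range is limited). The gripper opens to 91 mm and grips with 3 to 60 N. Pads are 32 mm wide; open, the fingers measure 118 mm over their backs; the gripper's body (76 mm by 178 mm) begins 60 mm behind the grasp point.
Start: joints at [1.073, 0.494, 1.345, -0, 1.302, -0.096], TCP at [0.244, 0.575, 0.214] pointing down, gripper open.
Joint ranges: [-2.91, 2.91], [-0.82, 2.16], [0.22, 2.67], [-1.22, 4.37], [0.12, 2.79], [-3.08, 3.08]. Speed limits (rad/s): [1.89, 1.89, 2.57, 3.01, 3.01, 3.01].

### API

Orientations are given as a unit quaternion [w, x, y, z].
In Python, from bench import env gives the robot as it stands.
- The arm moves only by the shell command python3 -m jog 'ROWS'. ROWS is text: rows parted by semicolons, each of 7 numbers parted by spaces: the opening, from 0 (shut) to 1 (fully open), then the shift along the tool's x, y, z in cm, then the turn, a rotation vector about the tool's x, y, z in degrees. In form: fingers dx dy dz rx ry rz; .... A call has 1 to 5 rows; each row shifts and turns the commanded pose from where the row before left it, along the tool's axes as they then stand; what a row does not reach is not made up. A row lasts 1/10 s, in which the tool goes at most 50 mm and 8.59 degrees, less where a joint would pass 70% of its speed; a pose out of reach is approached as far as the arm can. A call with a gripper value outside its range is refused whole. The fingers move at their own pace and stop on an object; the grip force is fixed at half the most. Time passes only in rows, so rows that do not move let the fingers close. It gives the time, the measured TCP pose, the force, the opening and the grip force at its end, in the units of the state.
- env.sense(): the state, without advancing time (a new reading comes with each control period).
- env.read_camera(name): name is "scene" or "top"; returns the picture (420x560x3 uint8, blue, green, red); there is no depth.
- env.camera_info(name): a dict with "camera_matrix" (3x3 intrinsics, pixels), "rvec" (rotation vector, rad) and "tvec" (3), from world to camera coordinates, as OpenCV has them. Camera axes: x right, y down, z forward; pixel columns grow to the right and rows downward; lengths in m; the calibration is good to about 2 mm. A picture is of the moment at which its call begins. camera_info takes no time and is no camera call.
- env.job_done(): hands the job in; it is judged then, once.
The state is a dict: "time_s": time; "joint_positions": joint angles; "joint_vel": joint speeds; "joint_torque": joint torques, N m; "eef_pos": TCP position; "tool_rot": TCP orientation; "contact_force": force on the tool from outside, world axes, zero at the start; "moment": the same for the moment, N m; "grip_width": finger opening in m; "finger_force": force on a finger pad.
Only numpy, scipy, OpenCV 4.12 (cv2) and the standard library are available. Lean on these libraries where they do the work, as an engineer would, in place of code of your own. Each camera call takes 0.05 s, during which the arm holds its last target. There are 200 camera calls.

### The job

Set the washed parts out to dry: stand every plate from the draining stand on its short edge in a slot of the slotted rack, pushed fully down, one to a slot, and comb the steel rods in the tray with the rake until each one lies down in a groove, parallel to it. Move the rods only with the rake, never with the fingers. When done, stand the rake upright on its teeth on the bench outside the tray, and leave the other things where they are.

Things in the scene. Friction and masses are not known exactly. Their poses are not given: they have to be found in the camera images.
- tray: fixed aluminium V-groove tray, 130 (its x) by 252 (its y) by 34 mm tall, origin under its centre; walls 5 mm, inside 120 x 242 mm. 11 V grooves with 45-degree sides run along its x, 22 mm apart along its y (centres y = 0, +-22 .. +-110 mm). Groove bottoms lie 5 mm above its underside.
- crests (a point): centre of the tray at the height of its ridge crests, 16 mm above the tray's underside; axes as the tray's. A rod lying on the crests has its middle 4 mm above this height; a settled rod has its middle 5.3 mm below it and its top 1.3 mm below it.
- rake_grip (a point): middle of the rake's handle, 52 mm above the tooth tips; axes as the rake's. The handle is a black block 30 mm (x) by 16 mm (y), from 34 to 70 mm above the tooth tips.
- rod1: polished, slippery steel rod, 8 mm thick, 80 mm long over its round ends, 30 g; origin at its middle, x along the rod. At the start it lies askew, 35 to 47 degrees from the groove direction, on the ridge crests of the tray. Two to four rods are present (None: absent). Fingers must not touch it: move it with the rake.
- rod2: polished, slippery steel rod, 8 mm thick, 80 mm long over its round ends, 30 g; origin at its middle, x along the rod. At the start it lies askew, 35 to 47 degrees from the groove direction, on the ridge crests of the tray. Two to four rods are present (None: absent). Fingers must not touch it: move it with the rake.
- rod3: polished, slippery steel rod, 8 mm thick, 80 mm long over its round ends, 30 g; origin at its middle, x along the rod. At the start it lies askew, 35 to 47 degrees from the groove direction, on the ridge crests of the tray. Two to four rods are present (None: absent). Fingers must not touch it: move it with the rake.
- rod4: polished, slippery steel rod, 8 mm thick, 80 mm long over its round ends, 30 g; origin at its middle, x along the rod. At the start it lies askew, 35 to 47 degrees from the groove direction, on the ridge crests of the tray. Two to four rods are present (None: absent). Fingers must not touch it: move it with the rake.
- rake: hand rake, 120 g, standing by itself on two rows of 7 steel teeth; origin between the tooth tips, z up. Teeth 8 mm wide, 8 mm apart along its x (104 mm over all), 5 mm thick, rows at y = +-14 mm; grey head 106 (x) x 35 (y) mm from z 24 to 34. Drawn along its y across the grooves, tips about 1.5 mm over the crests, it turns rods parallel and passes over settled ones.
- stand: fixed grey draining stand, 205 mm wide (its y), origin under its centre; its back panel is inclined 30 degrees, leaning to its -x side; the panel's top edge is at z 48 mm. Up to three plates lean side by side, 66 mm apart along its y.
- plate1: bare aluminium plate, 6 mm thick (its x), 50 wide (its y), 80 tall (its z), 65 g, origin at its centre. Starts leaning 30 degrees off vertical in the stand, short edge down, its top towards the stand's -x side (the robot). Its upper 36 mm are clear of the stand's panel, to be pinched across the thickness. Two or three plates are present (None: absent).
- plate2: bare aluminium plate, 6 mm thick (its x), 50 wide (its y), 80 tall (its z), 65 g, origin at its centre. Starts leaning 30 degrees off vertical in the stand, short edge down, its top towards the stand's -x side (the robot). Its upper 36 mm are clear of the stand's panel, to be pinched across the thickness. Two or three plates are present (None: absent).
- plate3: bare aluminium plate, 6 mm thick (its x), 50 wide (its y), 80 tall (its z), 65 g, origin at its centre. Starts leaning 30 degrees off vertical in the stand, short edge down, its top towards the stand's -x side (the robot). Its upper 36 mm are clear of the stand's panel, to be pinched across the thickness. Two or three plates are present (None: absent).
- rack: fixed grey slotted rack, 70 (its x) by 150 (its y) mm, origin under its centre. Three slots along its x at y = -46, 0, +46 mm, empty at the start; each 9 mm wide, floor at z 6 mm, straight walls 62 mm long up to z 30, then a flared mouth about 16 mm wide up to z 39. A seated plate has its centre at z 46 mm.
- slot1 (a point): middle of the floor of rack slot 1 (axes as the rack's)
- slot2 (a point): middle of the floor of rack slot 2 (axes as the rack's)
- slot3 (a point): middle of the floor of rack slot 3 (axes as the rack's)
- timer: bystander, keep it where it is (within 30 mm): flat count-down timer 60x66x18 mm, origin under its centre
- beaker: bystander, keep it where it is (within 30 mm): glass beaker 52 mm wide, 70 mm tall, origin under its centre
- sample: bystander, keep it where it is (within 30 mm): small capped sample bottle 46 mm wide, 105 mm tall, origin under its centre

How it is judged:
On the way:
1. the rake's teeth have been lowered into the tray (x of rake in the frame of tray between -0.02 and 0.02 m and y of rake in the frame of tray between -0.12 and 0.12 m and z of rake in the frame of tray below 0.023 m), for 0.2 s.
At the end, for the whole second after the job is handed in: Each rod: middle under 13.5 mm above the tray underside, within 0.1 rad of the grooves. Each plate: within 0.2 rad of vertical, 20 mm of a slot middle in plan, centre 40-50 mm above the rack underside. Rake upright within 0.1 rad, tooth tips on the bench. All released, at rest (z of rod1 in the frame of tray between 0.006 and 0.0135 m and angle between the x axis of each of rod1, rod2, rod3, rod4 and the x axis of tray, either way round below 0.1 rad and linear speed of each of rod1, rod2, rod3, rod4, plate1, plate2, plate3, rake below 0.02 m/s and x of rod1 in the frame of tray between -0.06 and 0.06 m and y of rod1 in the frame of tray between -0.121 and 0.121 m and z of rod2 in the frame of tray between 0.006 and 0.0135 m and x of rod2 in the frame of tray between -0.06 and 0.06 m and y of rod2 in the frame of tray between -0.121 and 0.121 m and z of rod3 in the frame of tray between 0.006 and 0.0135 m and x of rod3 in the frame of tray between -0.06 and 0.06 m and y of rod3 in the frame of tray between -0.121 and 0.121 m and z of rod4 in the frame of tray between 0.006 and 0.0135 m and x of rod4 in the frame of tray between -0.06 and 0.06 m and y of rod4 in the frame of tray between -0.121 and 0.121 m and (angle between plate1's own z axis and vertical below 0.2 rad or angle between plate1's own z axis and vertical above 2.94 rad) and (horizontal distance between plate1 and slot1 below 0.02 m or horizontal distance between plate1 and slot2 below 0.02 m or horizontal distance between plate1 and slot3 below 0.02 m) and z of plate1 in the frame of rack between 0.04 and 0.05 m and (angle between plate2's own z axis and vertical below 0.2 rad or angle between plate2's own z axis and vertical above 2.94 rad) and (horizontal distance between plate2 and slot1 below 0.02 m or horizontal distance between plate2 and slot2 below 0.02 m or horizontal distance between plate2 and slot3 below 0.02 m) and z of plate2 in the frame of rack between 0.04 and 0.05 m and (angle between plate3's own z axis and vertical below 0.2 rad or angle between plate3's own z axis and vertical above 2.94 rad) and (horizontal distance between plate3 and slot1 below 0.02 m or horizontal distance between plate3 and slot2 below 0.02 m or horizontal distance between plate3 and slot3 below 0.02 m) and z of plate3 in the frame of rack between 0.04 and 0.05 m and height (world z) of rake below 0.006 m and angle between rake's own z axis and vertical below 0.1 rad); the robot touches nothing.
It fails at once if a rod is touched with the fingers (contact force between the fingers and rod1 above 0.5 N or contact force between the fingers and rod2 above 0.5 N or contact force between the fingers and rod3 above 0.5 N or contact force between the fingers and rod4 above 0.5 N).
It fails at once if a bystander is moved more than 30 mm (distance of any of timer, beaker, sample from where it was at the start of the episode above 0.03 m).
Of rod1, rod2, rod3, rod4 only 2 to 4 are there at a start; the rules pass over those that are not, and their reading is None.
Of plate1, plate2, plate3 only 2 to 3 are there at a start; the rules pass over those that are not, and their reading is None.
At some moment in a run one of rake may be knocked a few centimetres aside while the robot is not near it.
It also fails if it takes over 192 s, if anything falls off the work surface, if the arm or the gripper's body presses on something with over 40 N, if the wrist force passes 120 N, or if a joint passes its speed limit or range.

## Working session

There is one attempt and no reset: what is moved stays moved. The work goes in short steps, Python scripts to look and compute and a shell command to move; the robot and the scene stay as the last step left them, time stands still between calls to the robot, and variables do not carry over. Pictures are saved under pics/ and viewed, at most 14 in all, crops included, and the job is handed in when it is done.

```bash
mkdir -p pics; ls; python3 - <<'E'
from bench import env
import cv2
for n in("scene","top"):
    cv2.imwrite(f"pics/{n}0.png",env.read_camera(n)); i=env.camera_info(n); print(n,i)
s=env.sense(); print({k:s[k] for k in("time_s","eef_pos","tool_rot","grip_width")})
E
```

```text
pics
scene {'camera_matrix': array([[468.22069735,   0.        , 273.79160323],
       [  0.        , 468.22069735, 209.73111653],
       [  0.        ,   0.        ,   1.        ]]), 'rvec': array([ 2.12260583, -0.83066638,  0.36898887]), 'tvec': array([-0.42582892,  0.2721546 ,  0.96357966])}
top {'camera_matrix': array([[470.67852838,   0.        , 275.48076929],
       [  0.        , 470.67852838, 203.12696544],
       [  0.        ,   0.        ,   1.        ]]), 'rvec': array([ 2.14823928, -2.20255294,  0.0705329 ]), 'tvec': array([-0.01835897,  0.56292119,  1.40875201])}
{'time_s': 0.1, 'eef_pos': array([0.2442575 , 0.57491967, 0.21340892]), 'tool_rot': array([-1.77588990e-04,  1.99585784e-01,  9.79880206e-01, -5.15583078e-04]), 'grip_width': 0.09109797648114183}
```

View pics/scene0.png

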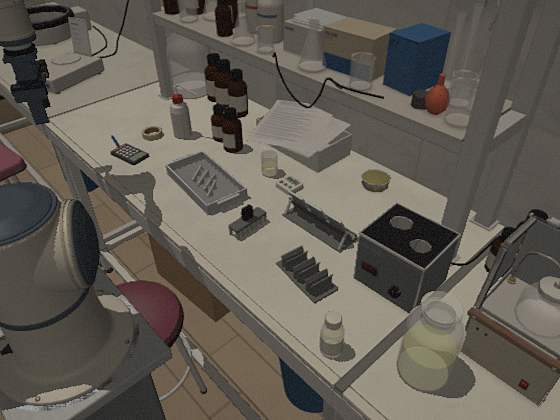

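View pics/top0.png

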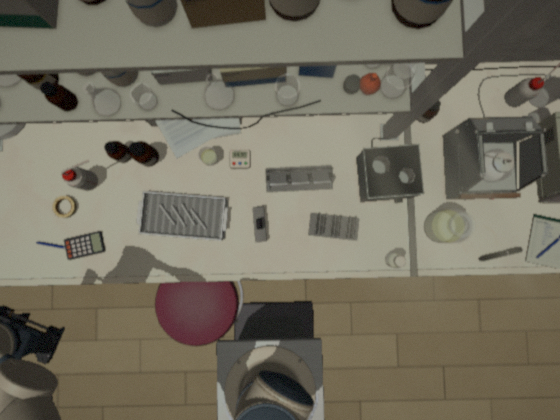

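```bash
cat > h.py <<'E'
import numpy as np, cv2
from bench import env
def cam(n):
    i=env.camera_info(n); return i["camera_matrix"],cv2.Rodrigues(i["rvec"])[0],i["tvec"]
def ray(n,px,z):
    K,R,t=cam(n); p=np.atleast_2d(px).astype(float)
    d=(R.T@np.linalg.inv(K)@np.c_[p,np.ones(len(p))].T).T; c=-R.T@t
    return c+d*((z-c[2])/d[:,2])[:,None]
def proj(n,P):
    i=env.camera_info(n); return cv2.projectPoints(np.atleast_2d(P).astype(float),i["rvec"],i["tvec"],i["camera_matrix"],None)[0][:,0]
def ortho(n,x0,x1,y0,y1,z,s,f):
    # s px per m; image up = +x, left = +y ; pixel u=(y1-y)*s, v=(x1-x)*s
    W=np.array([[x0,y0,z],[x0,y1,z],[x1,y1,z],[x1,y0,z]]); src=proj(n,W)
    dst=np.c_[(y1-W[:,1])*s,(x1-W[:,0])*s]
    H=cv2.getPerspectiveTransform(src.astype(np.float32),dst.astype(np.float32))
    im=cv2.warpPerspective(env.read_camera(n),H,(int((y1-y0)*s),int((x1-x0)*s)),flags=cv2.INTER_CUBIC)
    im=cv2.convertScaleAbs(im,alpha=1.6)
    for k in np.arange(np.ceil(x0*20)/20,x1,.05): cv2.putText(im,f"{k:.2f}",(0,int((x1-k)*s)),0,.35,(0,255,255),1); cv2.line(im,(0,int((x1-k)*s)),(8,int((x1-k)*s)),(0,255,255),1)
    for k in np.arange(np.ceil(y0*20)/20,y1,.05): cv2.putText(im,f"{k:.2f}",(int((y1-k)*s),10),0,.35,(0,255,255),1); cv2.line(im,(int((y1-k)*s),0),(int((y1-k)*s),8),(0,255,255),1)
    cv2.imwrite(f,im)
def st():
    s=env.sense(); R=cv2.Rodrigues(np.zeros(3))[0]
    w,x,y,z=s["tool_rot"]; from scipy.spatial.transform import Rotation as Ro
    R=Ro.from_quat([x,y,z,w]).as_matrix(); return s,R
def togo(P,yaw=None):
    "shift in tool axes cm to TCP P; tool y axis direction angle"
    s,R=st(); print("t",round(s["time_s"],1),"pos",s["eef_pos"].round(4),"tool (cm)",(R.T@(np.array(P)-s["eef_pos"])*100).round(2),"yaw of y deg",np.degrees(np.arctan2(R[1,1],R[0,1])).round(2),"z",R[:,2].round(3),"w",s["grip_width"].round(4),"f",s["contact_force"].round(1))
E
python3 - <<'E'
from h import *
print(ray("top",[[140,195],[228,240],[260,222],[298,180],[333,226]],0.02))
ortho("top",0.33,0.63,-.27,.33,0.016,1300,"pics/o0.png")
c=env.read_camera("scene")[130:330,150:370]; cv2.imwrite("pics/c0.png",cv2.convertScaleAbs(cv2.resize(c,None,fx=3,fy=3,interpolation=cv2.INTER_CUBIC)[:600],alpha=1.4))
E
```

```text
[[ 0.5979205   0.38136527  0.02      ]
 [ 0.45411149  0.11411824  0.02      ]
 [ 0.50618912  0.0159871   0.02      ]
 [ 0.6314525  -0.10283704  0.02      ]
 [ 0.48857448 -0.20471559  0.02      ]]
```

View pics/o0.png

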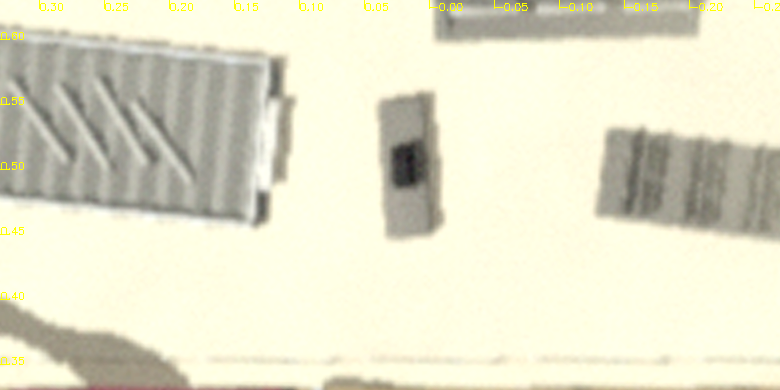

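View pics/c0.png

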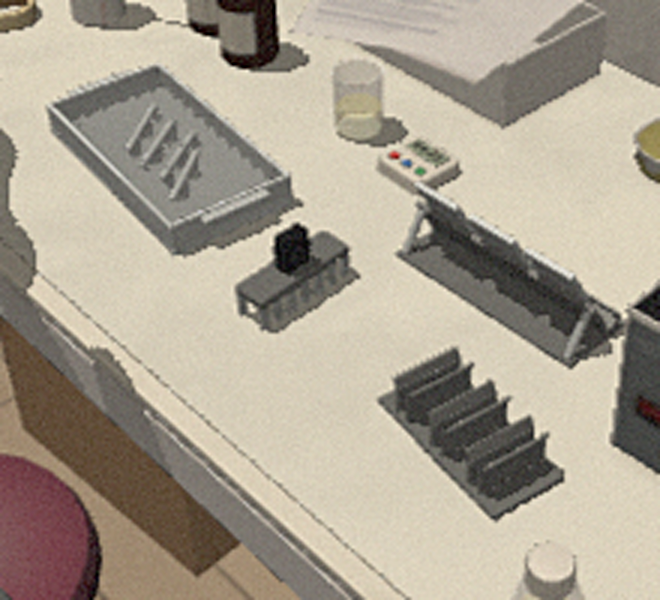

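```bash
python3 - <<'E'
from h import *
A=[(0.43,0.62,.10,.39,.034),(.43,.58,-.02,.06,.034),(.43,.58,-.285,-.12,.039),(.56,.70,-.22,.02,.069)]
for k,a in enumerate(A): ortho("top",*a,1500,f"pics/_{k}.png")
I=[cv2.imread(f"pics/_{k}.png") for k in range(4)]
C=np.zeros((600,800,3),np.uint8)
C[:285,:435]=I[0]; C[:225,440:560]=I[1][:,:120]; h,w=I[2].shape[:2]; C[290:290+h,:w]=I[2]; h,w=I[3].shape[:2]; C[290:290+h,260:260+w]=I[3]
cv2.imwrite("pics/o1.png",C); 
c=env.read_camera("scene")[185:310,265:365]; c=cv2.convertScaleAbs(cv2.resize(c,None,fx=4.8,fy=4.8,interpolation=cv2.INTER_CUBIC),alpha=2)
cv2.imwrite("pics/c1.png",c)
E
```

```text
Traceback (most recent call last):
ValueError: could not broadcast input array from shape (224,120,3) into shape (225,120,3)
```

```bash
python3 - <<'E'
from h import *
I=[cv2.imread(f"pics/_{k}.png") for k in range(4)]
C=np.zeros((600,800,3),np.uint8)
for i,(r,c) in zip(I,[(0,0),(0,440),(290,0),(290,260)]):
    h,w=i.shape[:2]; C[r:r+h,c:c+w]=i
cv2.imwrite("pics/o1.png",C); 
c=env.read_camera("scene")[185:310,265:365]; c=cv2.convertScaleAbs(cv2.resize(c,None,fx=4.8,fy=4.8,interpolation=cv2.INTER_CUBIC),alpha=2)
cv2.imwrite("pics/c1.png",c)
E
```

```text
(no output)
```

View pics/o1.png

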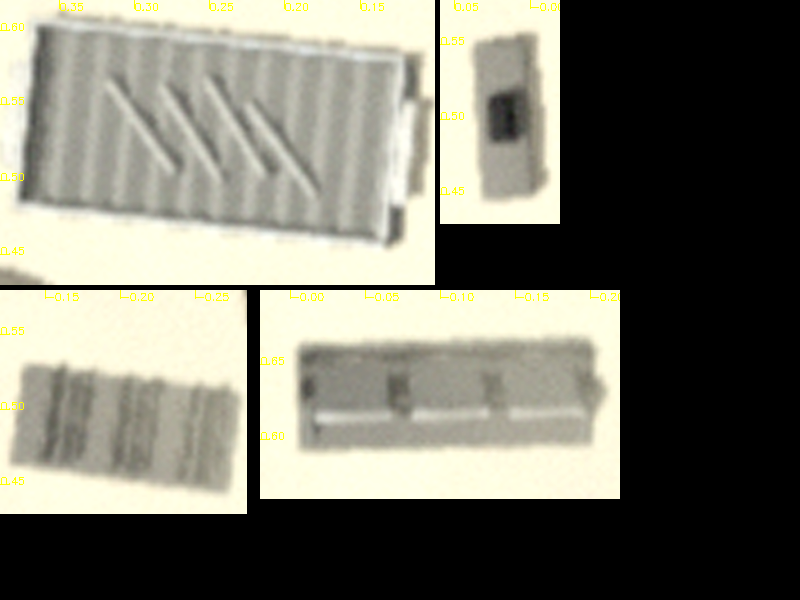

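View pics/c1.png

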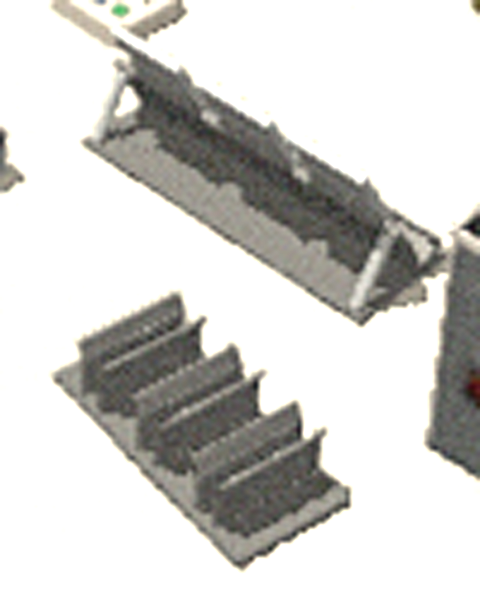

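```bash
cat > ov.py <<'E'
from h import *
def box(lx,ly,z0,z1,cx=0,cy=0):
    return [[cx+a*lx/2,cy+b*ly/2,z] for z in(z0,z1) for a,b in((-1,-1),(1,-1),(1,1),(-1,1))]
E=[(0,1),(1,2),(2,3),(3,0),(4,5),(5,6),(6,7),(7,4),(0,4),(1,5),(2,6),(3,7)]
def place(P,pose):
    x,y,d=pose; a=np.radians(d); P=np.array(P,float); c,s=np.cos(a),np.sin(a)
    return np.c_[x+c*P[:,0]-s*P[:,1],y+s*P[:,0]+c*P[:,1],P[:,2]]
def objs(po):
    o=[]
    if "tray" in po: o+=[(place(box(.13,.252,0,.034),po["tray"]),E)]
    if "rake" in po: o+=[(place(box(.106,.035,.024,.034),po["rake"]),E),(place(box(.03,.016,.034,.07),po["rake"]),E)]
    if "rack" in po:
        o+=[(place(box(.07,.15,0,.006),po["rack"]),E)]
        o+=[(place([[-.031,y,.006],[.031,y,.006],[.031,y,.039],[-.031,y,.039]],po["rack"]),[(0,1),(1,2),(2,3),(3,0)]) for y in(-.046,0,.046)]
    for k in po:
        if k.startswith("plate"):
            x,y,d,ztop=po[k]; s,c=.5,.866  # x,y,z of top-face centre
            P=[[ -s*h+c*t, w, c*h+s*t] for h in(-.08,0) for t,w in((-.003,-.025),(.003,-.025),(.003,.025),(-.003,.025))]
            Q=place(P,(x,y,d)); Q[:,2]+=ztop; o.append((Q,E))
    return o
def overlay(po,f,crops,fx=4):
    out=[]
    for n,(u0,u1,v0,v1) in crops:
        im=cv2.convertScaleAbs(cv2.resize(env.read_camera(n)[v0:v1,u0:u1],None,fx=fx,fy=fx,interpolation=cv2.INTER_CUBIC),alpha=1.4)
        for P,ed in objs(po):
            q=(proj(n,P)-[u0,v0]+.5)*fx-.5
            for a,b in ed: cv2.line(im,tuple(int(t) for t in q[a].round()),tuple(int(t) for t in q[b].round()),(0,0,255),1,cv2.LINE_AA)
        out.append(im)
    W=max(i.shape[1] for i in out); cv2.imwrite(f,np.vstack([cv2.copyMakeBorder(i,0,4,0,W-i.shape[1],0) for i in out]))
E
python3 - <<'E'
from ov import *
K,R,t=cam("top"); C=-R.T@t; print("cam",C)
def re(x,y,z0,z1): # move ortho point from z0 plane to z1 along ray
    P=np.array([x,y,z0]); d=P-C; return (C+d*((z1-C[2])/d[2])).round(4)
print("rack",re(.4888,-.2037,.039,.003)); 
print("rake",re(.58-120/1500,.06-(505-440)/1500,.034,.034), "handle",re(.58-117/1500,.06-66/1500,.034,.07))
for u,v in((353.5,416),(450.5,414),(547,411)): print("plate",re(.7-(v-290)/1500,.02-(u-260)/1500,.069,.079))
po=dict(tray=(.5333,.2482,-5.9),rake=(.501,.0165,3.3),rack=(.4755+.0,-.198,-6.5),
 plate1=(.612,-.042,1.4,.079),plate2=(.6135,-.106,1.4,.079),plate3=(.615,-.170,1.4,.079))
po["rack"]=(*re(.4888,-.2037,.039,.003)[:2],-6.7)
overlay(po,"pics/v1.png",[("top",(135,335,145,245))])
overlay(po,"pics/_s.png",[("scene",(160,350,145,305))])
a=cv2.imread("pics/v1.png");b=cv2.imread("pics/_s.png")
cv2.imwrite("pics/v1.png",cv2.resize(a,(800,416))); cv2.imwrite("pics/v2.png",cv2.resize(b,(700,590)))
E
```

```text
cam [ 0.45101691 -0.04945834  1.44773518]
rack [ 0.4898 -0.2076  0.003 ]
rake [0.5    0.0167 0.034 ] handle [0.5007 0.0143 0.07  ]
plate [ 0.6148 -0.0424  0.079 ]
plate [ 0.6161 -0.1066  0.079 ]
plate [ 0.6181 -0.1704  0.079 ]
```

View pics/v1.png

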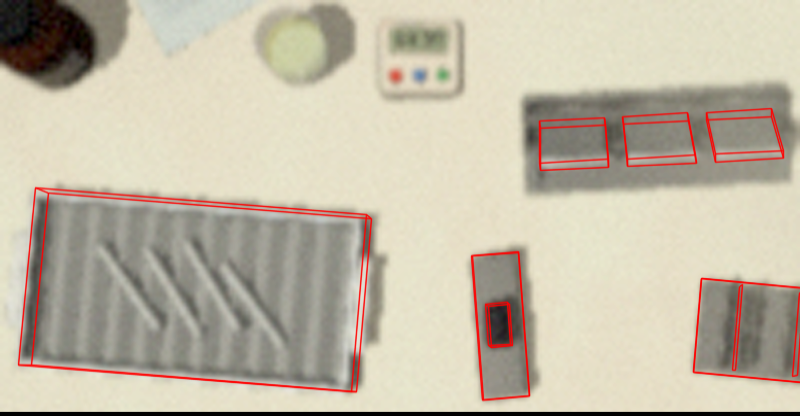

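View pics/v2.png

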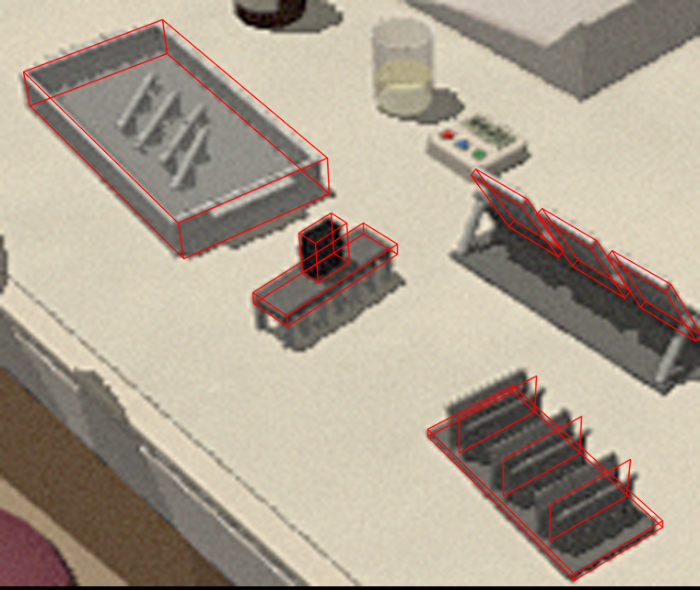

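```bash
python3 -m jog '1 -3.5 -3.2 0 0 0 0;1 -3.5 -3.2 0 0 0 0;1 -3.5 -3.2 0 0 0 0;1 -3.5 -3.2 0 0 0 0;1 -3.5 -3.2 0 0 0 0'; python3 -m jog '1 -3.5 -3.2 0 0 0 0;1 -3.5 -3.2 0 0 0 0;1 -3.5 -3.2 0 0 0 0;1 -3.5 -3.2 0 0 0 0;1 -3.5 -3.2 0 0 0 0'; python3 -m jog '1 -3.5 -3.2 0 0 0 0;1 -3.5 -3.2 0 0 0 0;1 -3.4 -3.1 0 0 0 0;1 0 0 0 0 0 -8.5;1 0 0 0 0 0 -8.5'; python3 -m jog '1 0 0 0 0 0 -8.5;1 0 0 0 0 0 -0.8;1 0 0 0 0 0 0'; python3 - <<'E'
from ov import *
togo((.500,.0155,.039)); im=env.read_camera("top"); 
# handle: dark pixels near expected
g=im.max(2); m=(g<45)
u,v=proj("top",[.5,.0155,.07])[0].astype(int); ys,xs=np.nonzero(m[v-25:v+25,u-25:u+25]); print(u,v,len(xs), xs.mean()+u-25, ys.mean()+v-25)
E
```

```text
time_s: 1.05
eef_pos: [0.3433, 0.3579, 0.2141]
tool_rot: [0.0, 0.199, 0.98, 0.0]
contact_force: [0.7, 0.2, 0.1]
grip_width: 0.0913
finger_force: 0.0
time_s: 1.55
eef_pos: [0.442, 0.142, 0.2142]
tool_rot: [0.0, 0.2, 0.98, 0.0]
contact_force: [1.2, 0.1, -0.4]
grip_width: 0.0912
finger_force: 0.0
time_s: 2.05
eef_pos: [0.5005, 0.0142, 0.2138]
tool_rot: [0.0, 0.051, 0.999, -0.0]
contact_force: [-0.2, 0.3, -0.0]
grip_width: 0.0911
finger_force: 0.0
time_s: 2.35
eef_pos: [0.5, 0.0158, 0.214]
tool_rot: [0.0, -0.027, 1.0, -0.0]
contact_force: [0.8, -0.4, 0.4]
grip_width: 0.0912
finger_force: 0.0Traceback (most recent call last):
  File "<stdin>", line 2, in <module>
  File "h.py", line 27, in togo
    s,R=st(); print("t",round(s["time_s"],1),"pos",s["eef_pos"].round(4),"tool (cm)",(R.T@(np.array(P)-s["eef_pos"])*100).round(2),"yaw of y deg",np.degrees(np.arctan2(R[1,1],R[0,1])).round(2),"z",R[:,2].round(3),"w",s["grip_width"].round(4),"f",s["contact_force"].round(1))
                                                                                                                                                                                                                         ^^^^^^^^^^^^^^^^^^^^^
AttributeError: 'float' object has no attribute 'round'
```

```bash
sed -i 's/s\["grip_width"\].round(4)/round(s["grip_width"],4)/' h.py; python3 -m jog '1 0 0 4.5 0 0 0;1 0 0 4.5 0 0 0;1 0 0 4.5 0 0 0;1 0 0 3 0 0 0;1 0 0 0.9 0 0 0' ; python3 -m jog '0 0 0 0 0 0 0;0 0 0 0 0 0 0;0 0 0 0 0 0 0;0 0 0 0 0 0 0;0 0 0 0 0 0 0'; python3 - <<'E'
from ov import *
togo((.500,.0155,.039)); c=env.read_camera("scene")[150:260,150:330]
cv2.imwrite("pics/r1.png",cv2.convertScaleAbs(cv2.resize(c,None,fx=4,fy=4),alpha=1.4))
E
```

```text
time_s: 2.85
eef_pos: [0.4984, 0.016, 0.0374]
tool_rot: [-0.002, -0.027, 1.0, 0.0]
contact_force: [-0.7, -0.6, 0.6]
grip_width: 0.0911
finger_force: 0.0
time_s: 3.35
eef_pos: [0.5004, 0.0157, 0.0407]
tool_rot: [0.001, -0.029, 1.0, -0.0]
contact_force: [-0.2, 0.0, 0.2]
grip_width: 0.0538
finger_force: 0.0
t 3.4 pos [0.5004 0.0157 0.0407] tool (cm) [ 0.04 -0.02  0.17] yaw of y deg 93.27 z [ 0.001 -0.    -1.   ] w 0.0538 f [-0.2  0.   0.2]
```

View pics/r1.png

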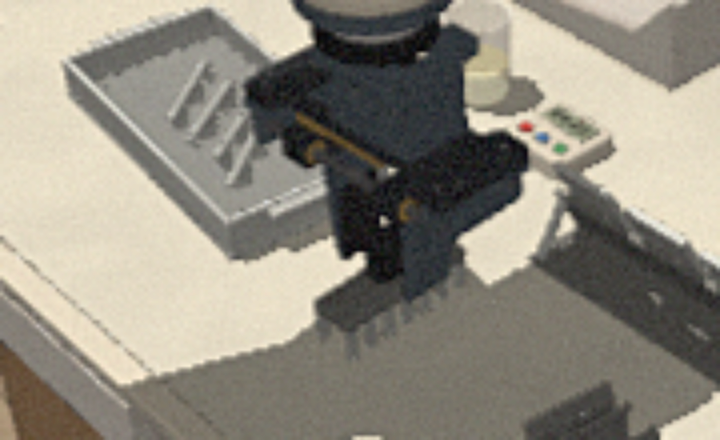

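```bash
python3 -m jog '0 0 0 0 0 0 0;0 0 0 0 0 0 0;0 0 0 0 0 0 0;0 0 0 0 0 0 0;0 0 0 0 0 0 0';  python3 -m jog '0 0 0 0 0 0 0;0 0 0 0 0 0 0;0 0 0 0 0 0 0'; python3 -m jog '0 0 0 -3 0 0 0;0 0 0 -4 0 0 0;0 0 0 0 0 0 0;0 0 0 0 0 0 0'
```

```text
time_s: 3.9
eef_pos: [0.4999, 0.0158, 0.0399]
tool_rot: [-0.0, -0.029, 1.0, 0.0]
contact_force: [0.0, 1.1, 0.6]
grip_width: 0.0159
finger_force: 30.0
time_s: 4.2
eef_pos: [0.4999, 0.0157, 0.0399]
tool_rot: [-0.0, -0.029, 1.0, 0.0]
contact_force: [-0.6, 0.3, -0.8]
grip_width: 0.016
finger_force: 30.0
time_s: 4.6
eef_pos: [0.5003, 0.0157, 0.1104]
tool_rot: [0.001, -0.029, 1.0, -0.0]
contact_force: [-0.5, -0.7, -1.8]
grip_width: 0.0157
finger_force: 30.0
```

```bash
python3 -m jog '0 -1 4.4 0 0 0 0;0 -1 4.4 0 0 0 0;0 -1 4.4 0 0 0 0;0 0 0 0 0 0 4.6;0 0 0 0 0 0 4.6'; python3 -m jog '0 0 0 0 0 0 0;0 0 0 0 0 0 0'; python3 - <<'E'
from ov import *
togo((.5231,.1497,.0574))
E
```

```text
time_s: 5.1
eef_pos: [0.5215, 0.1505, 0.1082]
tool_rot: [-0.001, 0.052, 0.999, -0.0]
contact_force: [-0.4, 0.4, -1.4]
grip_width: 0.0158
finger_force: 30.0
time_s: 5.3
eef_pos: [0.5218, 0.149, 0.109]
tool_rot: [-0.001, 0.051, 0.999, -0.0]
contact_force: [-0.1, 0.3, -1.3]
grip_width: 0.016
finger_force: 30.0
t 5.3 pos [0.5218 0.149  0.109 ] tool (cm) [-0.13  0.09  5.16] yaw of y deg 84.21 z [-0.002 -0.    -1.   ] w 0.016 f [-0.1  0.3 -1.3]
```

```bash
python3 -m jog '0 -0.1 0.1 2.5 0 0 0;0 0 0 1.5 0 0 0;0 0 0 0.7 0 0 0;0 0 0 0.4 0 0 0;0 0 0 0 0 0 0';python3 -m jog '0 0 0 0 0 0 0;0 0 0 0 0 0 0;0 0 0 0 0 0 0'; python3 - <<'E'
from ov import *
togo((.5231,.1497,.0574))
c=env.read_camera("scene")[140:230,150:290]
cv2.imwrite("pics/r2.png",cv2.convertScaleAbs(cv2.resize(c,None,fx=5,fy=5,interpolation=2),alpha=1.4))
E
```

```text
time_s: 5.8
eef_pos: [0.5234, 0.1499, 0.0588]
tool_rot: [-0.0, 0.051, 0.999, -0.0]
contact_force: [0.3, -0.1, -1.5]
grip_width: 0.0158
finger_force: 30.0
time_s: 6.1
eef_pos: [0.5238, 0.1502, 0.0594]
tool_rot: [0.0, 0.052, 0.999, 0.0]
contact_force: [0.2, 0.7, -1.5]
grip_width: 0.016
finger_force: 30.0
t 6.1 pos [0.5238 0.1502 0.0594] tool (cm) [ 0.06 -0.05  0.2 ] yaw of y deg 84.09 z [ 0.001  0.    -1.   ] w 0.016 f [ 0.2  0.7 -1.5]
```

View pics/r2.png

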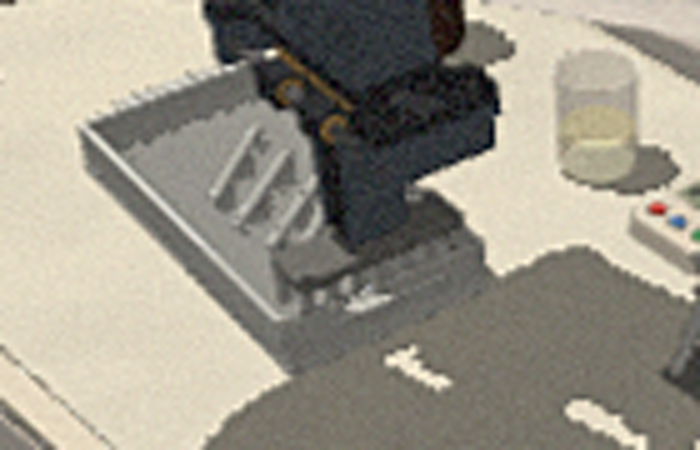

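```bash
f(){ grep -E 'eef|force: \['; }; (python3 -m jog '0 0 0 0.15 0 0 0;0 0 0 0 0 0 0;0 0 0.3 0 0 0 0;0 0 0.4 0 0 0 0;0 0 0.4 0 0 0 0'; python3 -m jog '0 0 0.4 0 0 0 0;0 0 0.4 0 0 0 0;0 0 0.4 0 0 0 0;0 0 0.4 0 0 0 0;0 0 0.4 0 0 0 0'; python3 -m jog '0 0 0.4 0 0 0 0;0 0 0.4 0 0 0 0;0 0 0.4 0 0 0 0;0 0 0.4 0 0 0 0;0 0 0.4 0 0 0 0'; python3 -m jog '0 0 0.4 0 0 0 0;0 0 0.4 0 0 0 0;0 0 0.4 0 0 0 0;0 0 0.4 0 0 0 0;0 0 0.4 0 0 0 0';python3 -m jog '0 0 0.4 0 0 0 0;0 0 0.4 0 0 0 0;0 0 0.4 0 0 0 0;0 0 0.4 0 0 0 0;0 0 0.4 0 0 0 0'; python3 -m jog '0 0 0.4 0 0 0 0;0 0 0.4 0 0 0 0;0 0 0.4 0 0 0 0;0 0 0.4 0 0 0 0;0 0 0.4 0 0 0 0')|f; python3 - <<'E'
from ov import *
togo((.5333,.2482,.0574))
E
```

```text
eef_pos: [0.5246, 0.1615, 0.0574]
contact_force: [-0.8, -0.9, -1.3]
eef_pos: [0.5266, 0.1813, 0.0574]
contact_force: [-0.6, -0.4, -1.4]
eef_pos: [0.5287, 0.2012, 0.0574]
contact_force: [-0.0, 0.2, -1.3]
eef_pos: [0.5308, 0.2211, 0.0574]
contact_force: [0.5, 0.4, -1.7]
eef_pos: [0.5329, 0.241, 0.0574]
contact_force: [-0.8, -0.2, -1.8]
eef_pos: [0.5349, 0.2608, 0.0574]
contact_force: [0.7, 0.4, -1.7]
t 9.2 pos [0.5349 0.2608 0.0574] tool (cm) [ 0.03 -1.27 -0.  ] yaw of y deg 84.08 z [-0. -0. -1.] w 0.0155 f [ 0.7  0.4 -1.7]
```

```bash
f(){ grep -E 'eef|force: \['; }; (python3 -m jog '0 0 0.4 0 0 0 0;0 0 0.4 0 0 0 0;0 0 0.4 0 0 0 0;0 0 0.4 0 0 0 0;0 0 0.4 0 0 0 0'; python3 -m jog '0 0 0.4 0 0 0 0;0 0 0.4 0 0 0 0;0 0 0.4 0 0 0 0;0 0 0.4 0 0 0 0;0 0 0.4 0 0 0 0'; python3 -m jog '0 0 0.4 0 0 0 0;0 0 0.4 0 0 0 0;0 0 0.4 0 0 0 0;0 0 0.4 0 0 0 0;0 0 0.4 0 0 0 0'; python3 -m jog '0 0 0.4 0 0 0 0;0 0 0.4 0 0 0 0;0 0 0.4 0 0 0 0;0 0 0.4 0 0 0 0')|f; python3 - <<'E'
from ov import *
togo((.5333,.2482,.0574))
ortho("top",.43,.62,.10,.39,.015,2000,"pics/_t.png"); c=cv2.imread("pics/_t.png")
d=cv2.convertScaleAbs(cv2.resize(env.read_camera("scene")[145:225,155:265],None,fx=2.5,fy=2.5,interpolation=2),alpha=1.4)
o=np.zeros((600,600,3),np.uint8); o[:c.shape[0],:c.shape[1]]=c; o[390:590,:275]=d; cv2.imwrite("pics/r3.png",o)
E
```

```text
eef_pos: [0.537, 0.2808, 0.0574]
contact_force: [-0.0, 0.1, -1.9]
eef_pos: [0.5391, 0.3006, 0.0574]
contact_force: [0.3, 0.2, -2.0]
eef_pos: [0.5411, 0.3205, 0.0574]
contact_force: [0.4, -0.0, -1.5]
eef_pos: [0.5428, 0.3365, 0.0574]
contact_force: [-0.4, -0.4, -2.0]
t 11.1 pos [0.5428 0.3365 0.0574] tool (cm) [ 0.03 -8.88  0.  ] yaw of y deg 84.08 z [ 0.  0. -1.] w 0.0161 f [-0.4 -0.4 -2. ]
```

View pics/r3.png

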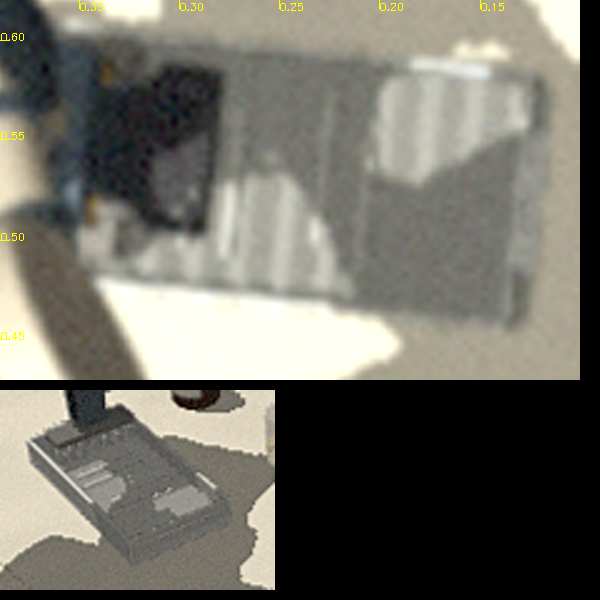

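```bash
f(){ grep -E 'eef|force: \['; }; (python3 -m jog '0 0 -0.4 0 0 0 0;0 0 -0.5 0 0 0 0;0 0 -0.5 0 0 0 0;0 0 -0.5 0 0 0 0;0 0 -0.5 0 0 0 0'; python3 -m jog '0 0 -0.5 0 0 0 0;0 0 -0.5 0 0 0 0;0 0 -0.5 0 0 0 0;0 0 -0.5 0 0 0 0;0 0 -0.5 0 0 0 0'; python3 -m jog '0 0 -0.5 0 0 0 0;0 0 -0.5 0 0 0 0;0 0 -0.5 0 0 0 0;0 0 -0.5 0 0 0 0;0 0 -0.5 0 0 0 0'; python3 -m jog '0 0 -0.5 0 0 0 0;0 0 -0.5 0 0 0 0;0 0 -0.5 0 0 0 0;0 0 -0.5 0 0 0 0;0 0 -0.5 0 0 0 0'; python3 -m jog '0 0 -0.5 0 0 0 0;0 0 -0.5 0 0 0 0;0 0 -0.5 0 0 0 0;0 0 -0.5 0 0 0 0;0 0 -0.5 0 0 0 0'; python3 -m jog '0 0 -0.5 0 0 0 0;0 0 -0.5 0 0 0 0;0 0 -0.5 0 0 0 0;0 0 -0.5 0 0 0 0;0 0 -0.5 0 0 0 0';python3 -m jog '0 0 -0.5 0 0 0 0;0 0 -0.5 0 0 0 0;0 0 -0.5 0 0 0 0;0 0 -0.5 0 0 0 0;0 0 -0.5 0 0 0 0'; python3 -m jog '0 0 -0.5 0 0 0 0;0 0 -0.3 0 0 0 0;0 0 0 0 0 0 0;0 0 0 -3 0 0 0;0 0 0 -3 0 0 0')|f; python3 -m jog '0 0 -4 0 0 0 0;0 0 -4 0 0 0 0;0 0 -4 0 0 0 0;0 0 0 0 0 0 0;0 0 0 0 0 0 0'; python3 - <<'E'
from ov import *
togo((.47,.04,.0399))
ims=[]
for z,n in((.012,"top"),(.012,"scene")):
    x0,x1,y0,y1,s=.44,.625,.10,.39,2000
    W=np.array([[x0,y0,z],[x0,y1,z],[x1,y1,z],[x1,y0,z]]); dst=np.c_[(y1-W[:,1])*s,(x1-W[:,0])*s].astype(np.float32)
    im=np.mean([env.read_camera(n) for _ in range(4)],0)
    g=cv2.warpPerspective(im.mean(2).astype(np.float32),cv2.getPerspectiveTransform(proj(n,W).astype(np.float32),dst),(580,370),flags=2)
    b=cv2.GaussianBlur(g,(0,0),30); ims.append(np.clip(g/b*110,0,255).astype(np.uint8))
im=np.vstack(ims); cv2.imwrite("pics/r4.png",cv2.resize(im,(470,600)))
E
```

```text
eef_pos: [0.5402, 0.3116, 0.0574]
contact_force: [0.2, -0.2, -1.5]
eef_pos: [0.5376, 0.287, 0.0574]
contact_force: [0.0, 0.2, -1.0]
eef_pos: [0.5351, 0.2621, 0.0574]
contact_force: [-0.3, -0.2, -1.7]
eef_pos: [0.5325, 0.2372, 0.0574]
contact_force: [-0.1, 0.6, -0.3]
eef_pos: [0.5299, 0.2124, 0.0574]
contact_force: [0.7, -0.6, -1.1]
eef_pos: [0.5273, 0.1875, 0.0574]
contact_force: [-0.6, -0.5, -2.1]
eef_pos: [0.5248, 0.1626, 0.0574]
contact_force: [-0.9, 0.6, -1.5]
eef_pos: [0.5234, 0.1551, 0.1176]
contact_force: [0.8, 0.4, -1.3]
time_s: 15.65
eef_pos: [0.5117, 0.0351, 0.1175]
tool_rot: [0.0, 0.053, 0.999, 0.0]
contact_force: [0.4, -0.5, -1.9]
grip_width: 0.0161
finger_force: 30.0
t 15.7 pos [0.5117 0.0351 0.1175] tool (cm) [4.2  0.05 7.76] yaw of y deg 83.97 z [ 0.  0. -1.] w 0.0161 f [ 0.4 -0.5 -1.9]
```

View pics/r4.png

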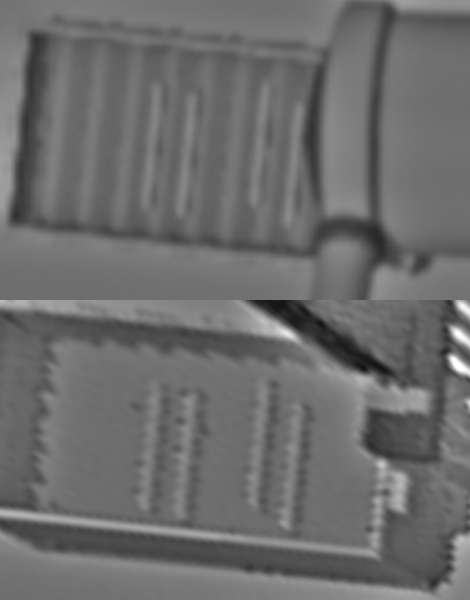

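```bash
python3 -m jog '0 4.2 0 0 0 0 0;0 0 0 4 0 0 0;0 0 0 2.5 0 0 0;0 0 0 0.9 0 0 0;0 0 0 0.2 0 0 0'; python3 -m jog '0 0 0 0.1 0 0 0;0 0 0 0 0 0 0;0 0 0 0 0 0 0;0 0 0 0 0 0 0'
```

```text
time_s: 16.55
eef_pos: [0.4695, 0.0402, 0.0408]
tool_rot: [-0.001, 0.052, 0.999, -0.0]
contact_force: [0.5, -0.4, -1.3]
grip_width: 0.0157
finger_force: 30.0
time_s: 16.95
eef_pos: [0.4702, 0.04, 0.041]
tool_rot: [0.001, 0.052, 0.999, 0.0]
contact_force: [0.3, -0.5, -1.2]
grip_width: 0.016
finger_force: 30.0
```

```bash
python3 -m jog '0 0 0 0.1 0 0 0;0.5 0 0 0 0 0 0;0.8 0 0 0 0 0 0;0.8 0 0 0 0 0 0;0.8 0 0 0 0 0 0'; python3 -m jog '0.8 0 0 0 0 0 0;0.8 0 0 0 0 0 0;0.8 0 0 0 0 0 0;0.8 0 0 0 0 0 0;0.8 0 0 -1 0 0 0'; python3 -m jog '0.8 0 0 -4.5 0 0 0;0.8 0 0 -4.8 0 0 0;0.8 0 0 -4.8 0 0 0;0.8 0 0 -4.5 0 0 0;0.8 0 0 0 0 0 8.2'; python3 -m jog '0.8 0 0 0 0 0 8.2;0.8 0 0 0 0 0 8.2;0.8 0 0 0 0 0 8.2;0.8 0 0 0 0 0 8.2;0.8 0 0 0 0 0 8.2';python3 -m jog '0.6 0 0 0 0 0 8.2;0.6 0 0 0 0 0 8.2;0.6 0 0 0 0 0 8.2;0.6 0 0 0 0 0 8.2;0.6 0 0 0 0 0 0.6' | tail -1; python3 -m jog '0.6 0 0 0 -7.5 0 0;0.6 0 0 0 -7.5 0 0;0.6 0 0 0 -7.5 0 0;0.6 0 0 0 -7.5 0 0;0.6 0 0 0 0 0 0'; python3 - <<'E'
from ov import *
togo((.5836,-.170,.1386)); print(env.sense()["joint_positions"].round(2))
im=env.read_camera("scene"); 
q=proj("scene",[.47,.04,.055])[0]; print(q, im[int(q[1])-4:int(q[1])+5,int(q[0])-4:int(q[0])+5].max(2))
E
```

```text
time_s: 17.45
eef_pos: [0.4698, 0.0401, 0.0394]
tool_rot: [-0.0, 0.052, 0.999, -0.0]
contact_force: [0.2, 0.7, -0.5]
grip_width: 0.0451
finger_force: 0.0
time_s: 17.95
eef_pos: [0.4692, 0.0401, 0.049]
tool_rot: [-0.001, 0.052, 0.999, -0.0]
contact_force: [0.1, -0.2, 1.0]
grip_width: 0.0726
finger_force: 0.0
time_s: 18.45
eef_pos: [0.4723, 0.04, 0.2417]
tool_rot: [0.005, 0.123, 0.992, 0.0]
contact_force: [0.7, -0.5, -0.3]
grip_width: 0.0729
finger_force: 0.0
time_s: 18.95
eef_pos: [0.4695, 0.0401, 0.2361]
tool_rot: [0.0, 0.465, 0.885, 0.0]
contact_force: [-0.7, -0.5, -0.8]
grip_width: 0.073
finger_force: 0.0
finger_force: 0.0
time_s: 19.95
eef_pos: [0.4657, 0.0402, 0.2339]
tool_rot: [0.181, 0.673, 0.693, 0.185]
contact_force: [-0.2, 0.1, 0.0]
grip_width: 0.0547
finger_force: 0.0
t 19.9 pos [0.4657 0.0402 0.2339] tool (cm) [-21.33   4.89  13.89] yaw of y deg 1.71 z [ 0.5    0.013 -0.866] w 0.0547 f [-0.2  0.1  0. ]
[-0.08  0.06  2.11  0.12  0.46 -0.21]
[232.32249411 212.37337655] [[79 56 36 37 30 23 28 31 23]
 [35 23 19 28 34 35 27 15 22]
 [24 30 36 30 14 25 12 25 26]
 [35 37 26 26 23 23 19 14 14]
 [ 5  7 15 27 20  7 10 17 29]
 [20 23 19 19 18 26 21  7  7]
 [14 29 22 26 17 24 13 29 26]
 [ 6  5 21 16 18 10 11 31 23]
 [21 33 16 10 27 23 19 22 14]]
```

```bash
python3 -m jog '0.6 -4.5 1 0 0 0 0;0.6 -4.5 1 0 0 0 0;0.6 -4.5 1 0 0 0 0;0.6 -4.5 1 0 0 0 0;0.6 -3.3 0.9 0 0 0 0'|grep eef; python3 -m jog '0.6 0 0 4 0 0 0;0.6 0 0 4 0 0 0;0.6 0 0 4 0 0 0;0.6 0 0 2 0 0 0;0.6 0 0 0 0 0 0'|grep eef;  python3 -m jog '0.6 0 0 0 0 0 0;0.6 0 0 0 0 0 0;0.6 0 0 0 0 0 0'|grep eef; python3 - <<'E'
from ov import *
togo((.6331,-.170,.053)); print(env.sense()["joint_positions"].round(2))
# find bright strips in top view along plate top edge line
im=np.mean([env.read_camera("top") for _ in range(3)],0).mean(2).astype(np.float32)
c=cv2.convertScaleAbs(cv2.resize(env.read_camera("scene")[150:290,240:380],None,fx=4,fy=4,interpolation=2),alpha=1.5); cv2.imwrite("pics/p1.png",c)
E
```

```text
eef_pos: [0.5179, -0.1677, 0.2604]
eef_pos: [0.5878, -0.1619, 0.1355]
eef_pos: [0.5863, -0.163, 0.139]
t 21.3 pos [ 0.5863 -0.163   0.139 ] tool (cm) [-0.81 -0.27  9.78] yaw of y deg 1.52 z [ 0.5    0.012 -0.866] w 0.0547 f [-0.6 -0.2 -0.4]
[-0.52  0.43  1.92  0.69  0.42 -1.14]
```

View pics/p1.png

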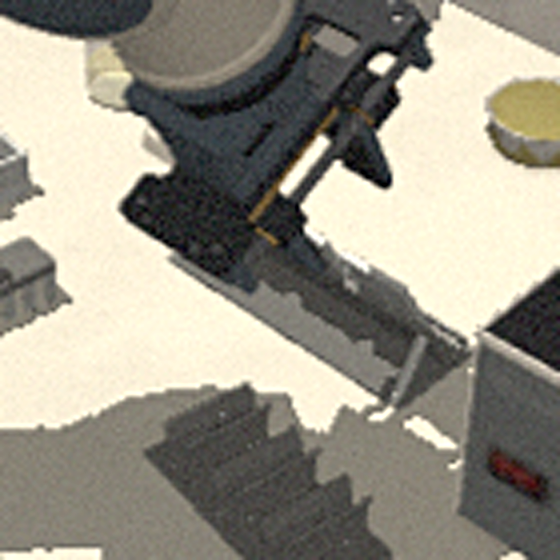

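```bash
f(){ grep -E 'eef|force: \['; }; (python3 -m jog '0.6 -0.8 -0.2 2 0 0 0;0.6 0 0 2 0 0 0;0.6 0 0 1.5 0 0 0;0.6 0 0 0 0 0 0'; python3 -m jog '0.6 0 0 1 0 0 0;0.6 0 0 1 0 0 0;0.6 0 0 0 0 0 0;0.6 0 0 0 0 0 0')|f; python3 - <<'E'
from ov import *
togo((.6331,-.170,.053))
E
```

```text
eef_pos: [0.6119, -0.1699, 0.0876]
contact_force: [0.5, -0.0, 0.3]
eef_pos: [0.6216, -0.1698, 0.0722]
contact_force: [-0.4, -0.5, -0.8]
t 22.3 pos [ 0.6216 -0.1698  0.0722] tool (cm) [-0.05  0.04  2.23] yaw of y deg 1.46 z [ 0.499  0.013 -0.867] w 0.0547 f [-0.4 -0.5 -0.8]
```

```bash
f(){ grep -E 'eef|force|width'; }; (python3 -m jog '0.6 0 0 1 0 0 0;0.6 0 0 0.8 0 0 0;0.6 0 0 0.4 0 0 0;0.6 0 0 0 0 0 0;0 0 0 0 0 0 0'; python3 -m jog '0 0 0 0 0 0 0;0 0 0 0 0 0 0;0 0 0 0 0 0 0;0 0 0 0 0 0 0;0 0 0 0 0 0 0'; python3 -m jog '0 0 0 0 0 0 0;0 0 0 0 0 0 0;0 0 0 0 0 0 0;0 0 0 0 0 0 0')|f; python3 - <<'E'
from ov import *
togo((.6331,-.170,.053))
E
```

```text
eef_pos: [0.6327, -0.1696, 0.0526]
contact_force: [0.3, 0.7, 0.2]
grip_width: 0.0492
finger_force: 0.0
eef_pos: [0.6328, -0.1696, 0.0525]
contact_force: [0.5, -0.1, 0.3]
grip_width: 0.0099
finger_force: 0.0
eef_pos: [0.6337, -0.1699, 0.0531]
contact_force: [5.5, 1.2, 4.0]
grip_width: 0.0056
finger_force: 30.0
t 23.7 pos [ 0.6337 -0.1699  0.0531] tool (cm) [-0.01 -0.06 -0.02] yaw of y deg 1.46 z [ 0.5    0.012 -0.866] w 0.0056 f [5.5 1.2 4. ]
```

```bash
f(){ grep -E 'eef|width'; }; (python3 -m jog '0 0 0 -1.5 0 0 0;0 0 0 -3 0 0 0;0 0 0 -4.5 0 0 0;0 0 0 -4.5 0 0 0;0 0 0 -4.5 0 0 0'; python3 -m jog '0 0 0 0 7.5 0 0;0 0 0 0 7.5 0 0;0 0 0 0 7.5 0 0;0 0 0 0 7.5 0 0;0 0 0 0 0 0 -8.2'; python3 -m jog '0 0 0 0 0 0 -8.2;0 0 0 0 0 0 -8.2;0 0 0 0 0 0 -8.2;0 0 0 0 0 0 -8.2;0 0 0 0 0 0 -8.2';python3 -m jog '0 0 0 0 0 0 -8.2;0 0 0 0 0 0 -8.2;0 0 0 0 0 0 -8.2;0 0 0 0 0 0 -8;0 0 0 0 0 0 0')|f; python3 -m jog '0 0 0 0 0 0 0;0 0 0 0 0 0 0'|f; python3 - <<'E'
from ov import *
togo((.4844,-.2533,.10))
E
```

```text
eef_pos: [0.5415, -0.1717, 0.2093]
grip_width: 0.0059
eef_pos: [0.5456, -0.1701, 0.2082]
grip_width: 0.0056
eef_pos: [0.5434, -0.17, 0.2078]
grip_width: 0.006
eef_pos: [0.5435, -0.17, 0.2078]
grip_width: 0.0056
eef_pos: [0.5437, -0.1701, 0.208]
grip_width: 0.006
t 25.9 pos [ 0.5437 -0.1701  0.208 ] tool (cm) [ 5.18 -9.05 10.6 ] yaw of y deg 83.31 z [ 0.025  0.005 -1.   ] w 0.006 f [ 0.9  0.4 -1.1]
```

```bash
f(){ grep -E 'eef|force: \['; }; (python3 -m jog '0 1.7 -3 0 0 1.4 0;0 1.7 -3 0 0 0 0;0 1.7 -3 0 0 0 0;0 0 0 4 0 0 0;0 0 0 4 0 0 0'; python3 -m jog '0 0 0 2 0 0 0;0 0 0 0 0 0 0;0 0 0 0 0 0 0')|f; python3 - <<'E'
from ov import *
togo((.4844,-.2533,.085))
E
```

```text
eef_pos: [0.4832, -0.2545, 0.1269]
contact_force: [0.4, -0.2, -1.1]
eef_pos: [0.4833, -0.2531, 0.1074]
contact_force: [-0.4, 0.4, 0.5]
t 26.7 pos [ 0.4833 -0.2531  0.1074] tool (cm) [-0.11 -0.03  2.24] yaw of y deg 83.43 z [ 0.001  0.008 -1.   ] w 0.0056 f [-0.4  0.4  0.5]
```

```bash
f(){ grep -E 'eef|force: \['; }; (python3 -m jog '0 -0.1 0 1 0 0 0;0 0 0 0.8 0 0 0;0 0 0 0.4 0 0 0;0 0 0 0 0 0 0'; python3 -m jog '0 0 0 0.4 0 0 0;0 0 0 0.4 0 0 0;0 0 0 0 0 0 0'; python3 -m jog '0 0 0 0.4 0 0 0;0 0 0 0.4 0 0 0;0 0 0 0 0 0 0')|f
```

```text
eef_pos: [0.4838, -0.2527, 0.0845]
contact_force: [-0.3, 0.6, -0.4]
eef_pos: [0.4839, -0.2527, 0.0765]
contact_force: [0.9, 0.4, -0.3]
eef_pos: [0.4838, -0.2526, 0.0684]
contact_force: [0.5, -0.1, -0.7]
```

```bash
f(){ grep -E 'eef|force: \['; }; (python3 -m jog '0 0 0 0.4 0 0 0;0 0 0 0.4 0 0 0;0 0 0 0.2 0 0 0;0 0 0 0 0 0 0'; python3 -m jog '0 0 0 0.2 0 0 0;0 0 0 0 0 0 0;0 0 0 0 0 0 0')|f
```

```text
eef_pos: [0.4839, -0.2526, 0.0586]
contact_force: [0.4, 0.0, -0.7]
eef_pos: [0.4842, -0.2527, 0.057]
contact_force: [-1.0, -0.1, -0.7]
```

```bash
f(){ grep -E 'eef|force: \['; }; (python3 -m jog '0 0 0 0.2 0 0 0;0 0 0 0 0 0 0;0 0 0 0 0 0 0'; python3 -m jog '0 0 0 0.2 0 0 0;0 0 0 0 0 0 0;0 0 0 0 0 0 0';python3 -m jog '0 0 0 0.2 0 0 0;0 0 0 0 0 0 0;0 0 0 0 0 0 0')|f
```

```text
eef_pos: [0.4841, -0.2526, 0.0549]
contact_force: [0.5, 0.4, 0.3]
eef_pos: [0.4841, -0.2526, 0.0529]
contact_force: [0.0, 0.3, -1.5]
eef_pos: [0.4844, -0.2527, 0.0514]
contact_force: [-0.6, 2.3, 9.6]
```

```bash
f(){ grep -E 'eef|width|force: \['; }; (python3 -m jog '0.25 0 0 0 0 0 0;0.25 0 0 0 0 0 0;0.25 0 0 0 0 0 0;0.25 0 0 0 0 0 0;0.25 0 0 -0.5 0 0 0'; python3 -m jog '0.25 0 0 -2 0 0 0;0.25 0 0 -4 0 0 0;0.25 0 0 -4.5 0 0 0;0.6 0 0 -4.5 0 0 0;0.6 0 5 0 0 0 0';python3 -m jog '0.6 0 5 0 0 0 0;0.6 0 4.9 0 0 0 0;0.6 0 0 0 0 0 8.2;0.6 0 0 0 0 0 8.2;0.6 0 0 0 0 0 8.2'; python3 -m jog '0.6 0 0 0 0 0 8.2;0.6 0 0 0 0 0 8.2;0.6 0 0 0 0 0 8.2;0.6 0 0 0 0 0 8.2;0.6 0 0 0 0 0 8.2';python3 -m jog '0.6 0 0 0 0 0 8.2;0.6 0 0 0 0 0 8;0.6 0 0 0 -7.5 0 0;0.6 0 0 0 -7.5 0 0;0.6 0 0 0 -7.5 0 0'; python3 -m jog '0.6 0 0 0 -7.5 0 0;0.6 0 0 0 0 0 0;0.6 0 0 0 0 0 0')|f; python3 - <<'E'
from ov import *
togo((.6316,-.1045,.0535))
E
```

```text
eef_pos: [0.4837, -0.2525, 0.0556]
contact_force: [-1.0, 0.1, 1.1]
grip_width: 0.0227
eef_pos: [0.4925, -0.2091, 0.2123]
contact_force: [2.1, 0.1, -0.7]
grip_width: 0.0363
eef_pos: [0.5007, -0.1052, 0.2075]
contact_force: [0.7, 0.1, -0.3]
grip_width: 0.0547
eef_pos: [0.5007, -0.1058, 0.2075]
contact_force: [0.1, 0.1, -0.2]
grip_width: 0.0544
eef_pos: [0.5009, -0.1062, 0.2082]
contact_force: [1.2, 1.3, -0.4]
grip_width: 0.0547
eef_pos: [0.5019, -0.1036, 0.2071]
contact_force: [0.1, -1.2, -0.5]
grip_width: 0.0548
t 32.1 pos [ 0.5019 -0.1036  0.2071] tool (cm) [-0.77  4.22 19.65] yaw of y deg 1.52 z [ 0.47   0.029 -0.882] w 0.0548 f [ 0.1 -1.2 -0.5]
```

```bash
f(){ grep -E 'eef|force: \['; }; (python3 -m jog '0.6 -0.8 4.2 0 -2 -0.9 0;0.6 0 0 4 0 0 0;0.6 0 0 4 0 0 0;0.6 0 0 4 0 0 0;0.6 0 0 1.5 0 0 0';python3 -m jog '0.6 0 0 1 0 0 0;0.6 0 0 0 0 0 0;0.6 0 0 0 0 0 0')|f; python3 - <<'E'
from ov import *
togo((.6316,-.1045,.0535))
E
```

```text
eef_pos: [0.6095, -0.1071, 0.107]
contact_force: [-0.3, 0.3, 0.4]
eef_pos: [0.6132, -0.1074, 0.1016]
contact_force: [0.8, -0.1, 0.5]
t 32.9 pos [ 0.6132 -0.1074  0.1016] tool (cm) [ 0.23 -0.82  5.08] yaw of y deg 1.66 z [ 0.503  0.016 -0.864] w 0.0544 f [ 0.8 -0.1  0.5]
```

```bash
f(){ grep -E 'eef|force|width'; }; (python3 -m jog '0.6 0.2 -0.8 0 0 0 0;0.6 0 0 1.5 0 0 0;0.6 0 0 1.5 0 0 0;0.6 0 0 0 0 0 0;0.6 0 0 0 0 0 0'; python3 -m jog '0.6 0 0 1 0 0 0;0.6 0 0 0.8 0 0 0;0.6 0 0 0.2 0 0 0;0.6 0 0 0 0 0 0;0 0 0 0 0 0 0'; python3 -m jog '0 0 0 0 0 0 0;0 0 0 0 0 0 0;0 0 0 0 0 0 0;0 0 0 0 0 0 0;0 0 0 0 0 0 0'; python3 -m jog '0 0 0 0 0 0 0;0 0 0 0 0 0 0;0 0 0 0 0 0 0;0 0 0 0 0 0 0')|f; python3 - <<'E'
from ov import *
togo((.6316,-.1045,.0535))
E
```

```text
eef_pos: [0.6205, -0.1055, 0.072]
contact_force: [0.2, 0.5, -0.6]
grip_width: 0.0545
finger_force: 0.0
eef_pos: [0.6302, -0.1054, 0.0547]
contact_force: [0.6, -0.0, 0.8]
grip_width: 0.0496
finger_force: 0.0
eef_pos: [0.6303, -0.1054, 0.054]
contact_force: [-0.1, -0.2, -0.9]
grip_width: 0.0103
finger_force: 0.0
eef_pos: [0.6313, -0.1056, 0.0546]
contact_force: [5.9, 0.8, 0.9]
grip_width: 0.0062
finger_force: 30.0
t 34.8 pos [ 0.6313 -0.1056  0.0546] tool (cm) [ 0.11 -0.03  0.11] yaw of y deg 1.61 z [ 0.504  0.015 -0.864] w 0.0062 f [5.9 0.8 0.9]
```

```bash
f(){ grep -E 'eef|width'; }; (python3 -m jog '0 0 0 -1.5 0 0 0;0 0 0 -3 0 0 0;0 0 0 -4.5 0 0 0;0 0 0 -4.5 0 0 0;0 0 0 -4.5 0 0 0'; python3 -m jog '0 0 0 0 7.5 0 0;0 0 0 0 7.5 0 0;0 0 0 0 7.5 0 0;0 0 0 0 7.6 0 0;0 0 0 0 0 0 -8.2'; python3 -m jog '0 0 0 0 0 0 -8.2;0 0 0 0 0 0 -8.2;0 0 0 0 0 0 -8.2;0 0 0 0 0 0 -8.2;0 0 0 0 0 0 -8.2';python3 -m jog '0 0 0 0 0 0 -8.2;0 0 0 0 0 0 -8.2;0 0 0 0 0 0 -8.2;0 0 0 0 0 0 -8;0 0 0 0 0 0 0')|f; python3 -m jog '0 0 0 0 0 0 0;0 0 0 0 0 0 0'|f; python3 - <<'E'
from ov import *
togo((.4898,-.2076,.107)); s,R=st(); print("tool-axes tilt fix rx,ry deg",np.degrees(np.cross([0,0,1],R.T@[0,0,-1])).round(2))
E
```

```text
eef_pos: [0.5382, -0.1082, 0.2104]
grip_width: 0.006
eef_pos: [0.5425, -0.1063, 0.2094]
grip_width: 0.0061
eef_pos: [0.5402, -0.1062, 0.209]
grip_width: 0.0054
eef_pos: [0.5403, -0.1062, 0.209]
grip_width: 0.0062
eef_pos: [0.5405, -0.1062, 0.2092]
grip_width: 0.0061
t 37.0 pos [ 0.5405 -0.1062  0.2092] tool (cm) [  4.14 -10.75  10.02] yaw of y deg 83.49 z [ 0.026  0.006 -1.   ] w 0.0061 f [-0.9 -0.3 -0.4]
tool-axes tilt fix rx,ry deg [ 0.54  1.45 -0.  ]
```

```bash
f(){ grep -E 'eef|force: \['; }; (python3 -m jog '0 1.4 -3.6 0 0.5 1.4 0;0 1.4 -3.6 0 0 0 0;0 1.4 -3.6 0 0 0 0;0 0 0 4 0 0 0;0 0 0 4 0 0 0'; python3 -m jog '0 0 0 1.5 0 0 0;0 0 0 0 0 0 0;0 0 0 0 0 0 0')|f; python3 - <<'E'
from ov import *
togo((.4898,-.2076,.085)); s,R=st(); print("tool-axes tilt fix rx,ry deg",np.degrees(np.cross([0,0,1],R.T@[0,0,-1])).round(2))
E
```

```text
eef_pos: [0.4873, -0.2105, 0.1284]
contact_force: [0.9, 0.1, -1.1]
eef_pos: [0.4873, -0.209, 0.114]
contact_force: [0.0, 1.0, 0.6]
t 37.8 pos [ 0.4873 -0.209   0.114 ] tool (cm) [-0.23  0.17  2.9 ] yaw of y deg 83.61 z [ 0.001  0.    -1.   ] w 0.0061 f [0.  1.  0.6]
tool-axes tilt fix rx,ry deg [ 0.03  0.07 -0.  ]
```

```bash
f(){ grep -E 'eef|force: \['; }; (python3 -m jog '0 -0.2 0.15 1 0 0 0;0 0 0 1 0 0 0;0 0 0 0.9 0 0 0;0 0 0 0 0 0 0'; python3 -m jog '0 0 0 0.5 0 0 0;0 0 0 0.5 0 0 0;0 0 0 0 0 0 0'; python3 -m jog '0 0 0 0.5 0 0 0;0 0 0 0.5 0 0 0;0 0 0 0 0 0 0';python3 -m jog '0 0 0 0.5 0 0 0;0 0 0 0.3 0 0 0;0 0 0 0 0 0 0')|f
```

```text
eef_pos: [0.4886, -0.2072, 0.0833]
contact_force: [0.0, -0.5, -0.7]
eef_pos: [0.4889, -0.2074, 0.0739]
contact_force: [-0.1, 0.5, -1.3]
eef_pos: [0.4889, -0.2074, 0.0638]
contact_force: [0.1, 1.4, -2.2]
eef_pos: [0.489, -0.2075, 0.056]
contact_force: [0.7, 1.9, -2.2]
```

```bash
f(){ grep -E 'eef|force: \['; }; (python3 -m jog '0 0 0 0.2 0 0 0;0 0 0 0 0 0 0;0 0 0 0 0 0 0'; python3 -m jog '0 0 0 0.15 0 0 0;0 0 0 0 0 0 0;0 0 0 0 0 0 0';python3 -m jog '0 0 0 0.15 0 0 0;0 0 0 0 0 0 0;0 0 0 0 0 0 0')|f
```

```text
eef_pos: [0.4892, -0.2075, 0.0544]
contact_force: [1.5, 3.6, -2.9]
eef_pos: [0.4894, -0.2076, 0.0534]
contact_force: [0.8, 5.7, 7.1]
eef_pos: [0.4898, -0.2077, 0.0528]
contact_force: [-2.4, 6.7, 28.1]
```

```bash
f(){ grep -E 'eef|width|force: \['; }; (python3 -m jog '0.25 0 0 0 0 0 0;0.25 0 0 0 0 0 0;0.25 0 0 0 0 0 0;0.25 0 0 0 0 0 0;0.25 0 0 -0.5 0 0 0'; python3 -m jog '0.25 0 0 -2 0 0 0;0.25 0 0 -4 0 0 0;0.25 0 0 -4.5 0 0 0;0.6 0 0 -4.5 0 0 0;0.6 0.9 4.8 0 0 0 0';python3 -m jog '0.6 0 4.8 0 0 0 0;0.6 0 4.8 0 0 0 0;0.6 0 2.4 0 0 0 8.2;0.6 0 0 0 0 0 8.2;0.6 0 0 0 0 0 8.2'; python3 -m jog '0.6 0 0 0 0 0 8.2;0.6 0 0 0 0 0 8.2;0.6 0 0 0 0 0 8.2;0.6 0 0 0 0 0 8.2;0.6 0 0 0 0 0 8.2';python3 -m jog '0.6 0 0 0 0 0 8.2;0.6 0 0 0 0 0 8.2;0.6 0 0 0 -7.5 0 0;0.6 0 0 0 -7.5 0 0;0.6 0 0 0 -7.5 0 0'; python3 -m jog '0.6 0 0 0 -7.5 0 0;0.6 0 0 0 0 0 0;0.6 0 0 0 0 0 0')|f; python3 - <<'E'
from ov import *
togo((.630,-.040,.0535)); s,R=st(); print("fix",np.degrees(np.cross([0,0,1],R.T@[.5,.013,-.866])).round(2))
E
```

```text
eef_pos: [0.4889, -0.2075, 0.0562]
contact_force: [0.4, 0.6, 0.2]
grip_width: 0.023
eef_pos: [0.4891, -0.1634, 0.2123]
contact_force: [2.1, 1.2, -1.1]
grip_width: 0.0358
eef_pos: [0.4986, -0.0387, 0.2069]
contact_force: [0.4, -0.2, -0.8]
grip_width: 0.0546
eef_pos: [0.4985, -0.0397, 0.2069]
contact_force: [-0.2, 0.4, -0.0]
grip_width: 0.0543
eef_pos: [0.4988, -0.04, 0.2076]
contact_force: [1.9, 1.7, -0.6]
grip_width: 0.0545
eef_pos: [0.4992, -0.0382, 0.2066]
contact_force: [0.8, -0.9, 0.4]
grip_width: 0.055
t 42.8 pos [ 0.4992 -0.0382  0.2066] tool (cm) [-0.68  4.03 19.71] yaw of y deg 1.67 z [ 0.483  0.02  -0.875] w 0.055 f [ 0.8 -0.9  0.4]
fix [-1.08 -0.44  0.  ]
```

```bash
f(){ grep -E 'eef|force: \['; }; (python3 -m jog '0.6 -0.6 3.6 0 -1.1 -0.4 0;0.6 0 0 4 0 0 0;0.6 0 0 4 0 0 0;0.6 0 0 4 0 0 0;0.6 0 0 1.5 0 0 0';python3 -m jog '0.6 0 0 1 0 0 0;0.6 0 0 0 0 0 0;0.6 0 0 0 0 0 0')|f; python3 - <<'E'
from ov import *
togo((.630,-.040,.0535))
E
```

```text
eef_pos: [0.6015, -0.0403, 0.1043]
contact_force: [0.5, -0.0, 0.4]
eef_pos: [0.605, -0.0404, 0.0987]
contact_force: [0.0, 0.2, 0.4]
t 43.6 pos [ 0.605  -0.0404  0.0987] tool (cm) [-0.03 -0.11  5.17] yaw of y deg 1.79 z [ 0.502  0.015 -0.864] w 0.0547 f [0.  0.2 0.4]
```

```bash
f(){ grep -E 'eef|force|width'; }; (python3 -m jog '0.6 0 -0.1 0 0 0 0;0.6 0 0 1.5 0 0 0;0.6 0 0 1.5 0 0 0;0.6 0 0 0 0 0 0;0.6 0 0 0 0 0 0'; python3 -m jog '0.6 0 0 1 0 0 0;0.6 0 0 0.8 0 0 0;0.6 0 0 0.3 0 0 0;0.6 0 0 0 0 0 0;0 0 0 0 0 0 0'; python3 -m jog '0 0 0 0 0 0 0;0 0 0 0 0 0 0;0 0 0 0 0 0 0;0 0 0 0 0 0 0;0 0 0 0 0 0 0'; python3 -m jog '0 0 0 0 0 0 0;0 0 0 0 0 0 0;0 0 0 0 0 0 0;0 0 0 0 0 0 0')|f; (python3 -m jog '0 0 0 -1.5 0 0 0;0 0 0 -3 0 0 0;0 0 0 -4.5 0 0 0;0 0 0 -4.5 0 0 0;0 0 0 -4.5 0 0 0'; python3 -m jog '0 0 0 0 7.5 0 0;0 0 0 0 7.5 0 0;0 0 0 0 7.5 0 0;0 0 0 0 7.6 0 0;0 0 0 0 0 0 -8.2'; python3 -m jog '0 0 0 0 0 0 -8.2;0 0 0 0 0 0 -8.2;0 0 0 0 0 0 -8.2;0 0 0 0 0 0 -8.2;0 0 0 0 0 0 -8.2';python3 -m jog '0 0 0 0 0 0 -8.2;0 0 0 0 0 0 -8.2;0 0 0 0 0 0 -8.2;0 0 0 0 0 0 -8;0 0 0 0 0 0 0')|f; python3 -m jog '0 0 0 0 0 0 0;0 0 0 0 0 0 0'|f; python3 - <<'E'
from ov import *
togo((.4952,-.1619,.107)); s,R=st(); print("tool-axes tilt fix rx,ry deg",np.degrees(np.cross([0,0,1],R.T@[0,0,-1])).round(2))
E
```

```text
eef_pos: [0.6179, -0.0405, 0.0726]
contact_force: [-0.0, -0.0, -0.2]
grip_width: 0.0546
finger_force: 0.0
eef_pos: [0.6284, -0.0404, 0.0544]
contact_force: [-1.5, -0.5, 0.3]
grip_width: 0.0489
finger_force: 0.0
eef_pos: [0.6285, -0.0404, 0.0539]
contact_force: [-0.7, 0.6, 0.7]
grip_width: 0.0094
finger_force: 0.0
eef_pos: [0.6299, -0.0406, 0.0546]
contact_force: [6.1, 1.4, 2.4]
grip_width: 0.0061
finger_force: 30.0
eef_pos: [0.5376, -0.043, 0.2089]
contact_force: [0.9, 0.1, 0.3]
grip_width: 0.006
finger_force: 30.0
eef_pos: [0.5411, -0.0427, 0.2081]
contact_force: [1.9, -0.3, -0.9]
grip_width: 0.0057
finger_force: 30.0
eef_pos: [0.5389, -0.0427, 0.2078]
contact_force: [-0.1, -0.2, -0.3]
grip_width: 0.0059
finger_force: 30.0
eef_pos: [0.5389, -0.0427, 0.2079]
contact_force: [-1.5, 0.2, -1.3]
grip_width: 0.0058
finger_force: 30.0
eef_pos: [0.5391, -0.0427, 0.208]
contact_force: [0.3, -0.6, -0.2]
grip_width: 0.0059
finger_force: 30.0
t 47.7 pos [ 0.5391 -0.0427  0.208 ] tool (cm) [  2.99 -12.35  10.1 ] yaw of y deg 83.32 z [ 0.002 -0.001 -1.   ] w 0.0059 f [ 0.3 -0.6 -0.2]
tool-axes tilt fix rx,ry deg [-0.04  0.11  0.  ]
```

```bash
f(){ grep -E 'eef|force: \['; }; (python3 -m jog '0 1 -4.1 0 0 0 0;0 1 -4.1 0 0 0 0;0 1 -4 0 0 0 0;0 0 0 4 0 0 0;0 0 0 4 0 0 0'; python3 -m jog '0 0 0 1.4 0 0 0;0 0 0 0 0 0 0;0 0 0 0 0 0 0')|f; python3 - <<'E'
from ov import *
togo((.4952,-.161,.085))
E
```

```text
eef_pos: [0.4962, -0.1622, 0.1281]
contact_force: [0.6, -0.2, -1.2]
eef_pos: [0.4961, -0.1607, 0.1146]
contact_force: [-0.1, -0.4, -1.5]
t 48.5 pos [ 0.4961 -0.1607  0.1146] tool (cm) [ 0.09 -0.04  2.96] yaw of y deg 83.45 z [ 0.002 -0.001 -1.   ] w 0.006 f [-0.1 -0.4 -1.5]
```

```bash
f(){ grep -E 'eef|force: \['; }; (python3 -m jog '0 0 0 1 0 0 0;0 0 0 1 0 0 0;0 0 0 0.9 0 0 0;0 0 0 0 0 0 0'; python3 -m jog '0 0 0 0.5 0 0 0;0 0 0 0.5 0 0 0;0 0 0 0 0 0 0'; python3 -m jog '0 0 0 0.5 0 0 0;0 0 0 0.5 0 0 0;0 0 0 0 0 0 0';python3 -m jog '0 0 0 0.5 0 0 0;0 0 0 0.4 0 0 0;0 0 0 0 0 0 0';python3 -m jog '0 0 0 0.2 0 0 0;0 0 0 0 0 0 0;0 0 0 0 0 0 0')|f
```

```text
eef_pos: [0.4952, -0.1603, 0.0839]
contact_force: [-0.6, 0.2, 0.2]
eef_pos: [0.4956, -0.1605, 0.0745]
contact_force: [-0.0, -1.6, -0.9]
eef_pos: [0.4955, -0.1605, 0.0645]
contact_force: [0.6, 0.5, -1.0]
eef_pos: [0.4956, -0.1606, 0.0555]
contact_force: [1.6, -0.7, -0.8]
eef_pos: [0.4959, -0.1607, 0.0541]
contact_force: [0.2, -0.5, -1.1]
```

Push the last bit, release, rise, back off out of view.

```bash
f(){ grep -E 'eef|force: \['; }; (python3 -m jog '0 0 0 0.15 0 0 0;0 0 0 0 0 0 0;0 0 0 0 0 0 0';python3 -m jog '0 0 0 0.15 0 0 0;0 0 0 0 0 0 0;0 0 0 0 0 0 0')|f
```

```text
eef_pos: [0.4963, -0.1608, 0.0532]
contact_force: [-0.9, 1.6, 12.1]
eef_pos: [0.4968, -0.1609, 0.0526]
contact_force: [-3.7, 3.5, 31.2]
```

```bash
f(){ grep -E 'eef|width|force: \['; }; (python3 -m jog '0.25 0 0 0 0 0 0;0.25 0 0 0 0 0 0;0.25 0 0 0 0 0 0;0.25 0 0 0 0 0 0;0.25 0 0 -0.5 0 0 0'; python3 -m jog '0.25 0 0 -2 0 0 0;0.25 0 0 -4 0 0 0;0.25 0 0 -4.8 0 0 0;0.25 0 0 -4.8 0 0 0;0.25 0 0 -4.8 0 0 0';python3 -m jog '0.25 1.5 -4.5 0 0 0 0;0.25 1.5 -4.5 0 0 0 0;0.25 1.5 -4.5 0 0 0 0;0.25 1.5 -4.5 0 0 0 0;0.25 1.5 -4.5 0 0 0 0';python3 -m jog '0.25 1.5 -4.5 0 0 0 0;0.25 0 0 0 0 0 0;0.25 0 0 0 0 0 0')|f; python3 - <<'E'
from ov import *
A=[cv2.convertScaleAbs(cv2.resize(env.read_camera(n)[v0:v1,u0:u1],(400,int(400*(v1-v0)/(u1-u0))),interpolation=2),alpha=1.5) for n,(u0,u1,v0,v1) in (("scene",(155,355,140,310)),("top",(130,370,140,260)))]
ims=[]
x0,x1,y0,y1,s=.44,.625,.10,.39,1300
for n in("top",):
    z=.012; W=np.array([[x0,y0,z],[x0,y1,z],[x1,y1,z],[x1,y0,z]]); dst=np.c_[(y1-W[:,1])*s,(x1-W[:,0])*s].astype(np.float32)
    im=np.mean([env.read_camera(n) for _ in range(4)],0).astype(np.float32)
    g=cv2.warpPerspective(im,cv2.getPerspectiveTransform(proj(n,W).astype(np.float32),dst),(377,240),flags=2)
    A.append(np.clip(g/cv2.GaussianBlur(g,(0,0),30)*120,0,255).astype(np.uint8))
o=np.zeros((600,800,3),np.uint8)
o[:340,:400]=A[0]; o[:200,400:]=A[1]; o[210:450,400:777]=A[2]
cv2.imwrite("pics/fin.png",o)
E
```

```text
eef_pos: [0.4955, -0.1605, 0.0557]
contact_force: [0.5, 0.5, 0.5]
grip_width: 0.023
eef_pos: [0.4949, -0.1602, 0.2625]
contact_force: [1.4, -0.4, -0.5]
grip_width: 0.0229
eef_pos: [0.3944, -0.377, 0.2605]
contact_force: [0.6, -0.6, -0.1]
grip_width: 0.023
eef_pos: [0.3749, -0.4191, 0.26]
contact_force: [0.3, 0.7, -0.1]
grip_width: 0.023
```

View pics/fin.png

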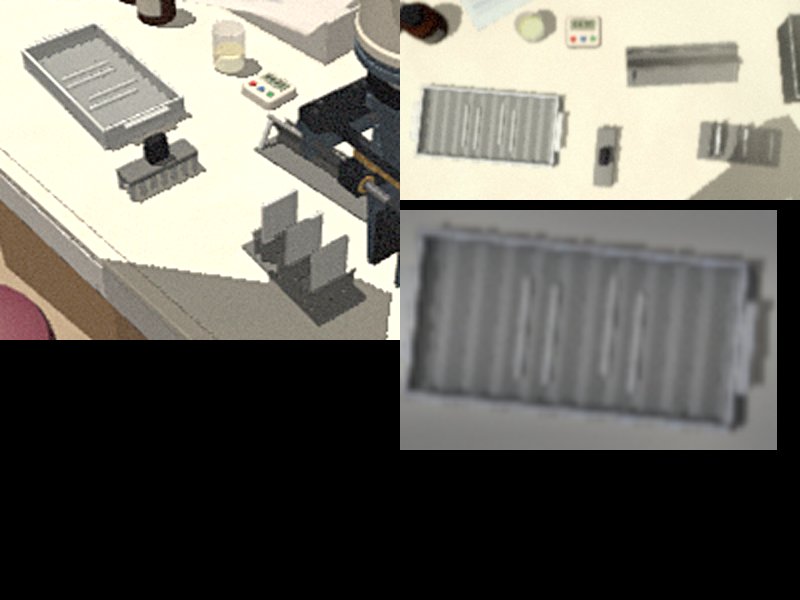

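The final picture shows three plates upright in the rack (scene crop about 280,215; 303,240; 328,265). The four rods lie parallel at groove pitch, at u 522, 550, 608 and 637. The rake stands upright at about 155,165.

```bash
python3 -c "
from bench import env
print(env.job_done())"
```

```text
the job is handed in; nothing more can be done
None
```

The job is handed in, with no verdict returned: the last images show all three plates upright in separate rack slots, all four rods lying parallel in grooves, and the rake standing on its teeth on the bench.

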